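Put the yellow-banded battery on charge

ROBOT

A 6-joint arm with a two-finger parallel gripper is mounted at the origin on a cart in front of the work surface, level with it; the furniture and walls round the work are solid. World frame = base frame: x ahead of the robot, y to its left, z up, the work surface at z = 0. Lengths are in mm, angles in rad, forces in N, time in s.
With the tool pointing down it reaches from about 350 to 775 mm from the base axis. Payload 7.3 kg.
Tool frame: the origin (TCP) lies at the very end of the fingers, on their centre line; the grasp point (between the pads) lies bot.grip_point_offset behind it (bot.grip_point_offset is the distance from the TCP to the grasp point, in mm); z points along the fingers, y is the line along which they close (so a half turn about z gives the same grasp; the last joint's range is limited). The gripper opens to 92 mm and grips with 3 to 60 N. Pads are 19 mm wide; open, the fingers measure 130 mm over their backs; the gripper's body (75 mm by 190 mm) begins 47 mm behind the grasp point.
Start: joints at [1.183, 0.342, 1.524, -0, 1.275, -0.146], TCP at [125.696, 509.753, 202.041] pointing down, gripper open.
Joint ranges: [-2.53, 2.53], [-0.77, 2.02], [0.04, 2.7], [-1, 4.14], [0.28, 2.66], [-3.11, 3.11]. Speed limits (rad/s): [2.57, 2.57, 3.14, 3.14, 3.14, 3.14].

INTERFACE

Orientations are given as [roll, pitch, yaw] about the fixed x, y, z axes, in that order (R = Rz(yaw) Ry(pitch) Rx(roll)).
In Python, from plant import bot gives the robot as it stands. The module is installed in compiled form; this text tells all that it offers.
- The arm moves only by the tool carry_out, never from a script. Its argument "plan" is a list of rows, each an object of numbers: "tx", "ty", "tz": the shift along the world's x, y, z in mm; "rx", "ry", "rz": the turn, a rotation vector about the world's x, y, z in rad. A call has 1 to 12 rows; each row shifts and turns the commanded pose from where the row before left it; what a row does not reach is not made up. A row lasts 1/10 s, in which the tool goes at most 50 mm and 8.59 degrees, less where a joint would pass 70% of its speed; a pose out of reach is approached as far as the arm can. A call with a gripper value outside its range is refused whole. "gripper" is the closure, from 0 (fully open) to 1 (shut), set as the call begins (left out, the last holds). The fingers move at their own pace and stop on an object; the grip force is fixed at half the most. Time passes only in rows, so rows that do not move let the fingers close. It gives the time, the measured TCP pose, the force, the opening and the grip force at its end, in the units of the state.
- bot.get_obs(): the state, without advancing time (a new reading comes with each control period).
- bot.capture(name): name is "scene" or "top" or "wrist"; returns the picture (400x640x3 uint8, red, green, blue); there is no depth.
- bot.camera_model(name): a dict with "camera_matrix" (3x3 intrinsics, pixels), "dist" ([k1, k2, p1, p2, k3] as OpenCV has them; the pictures are not rectified), "R" (3x3) and "t" (3): a world point X has camera coordinates R X + t. Camera axes: x right, y down, z forward; pixel columns grow to the right and rows downward; lengths in mm; the calibration is good to about 2 mm. A picture is of the moment at which its call begins: read the wrist's pose just before it. camera_model takes no time and is no camera call; for the wrist camera it gives the pose at the moment of the call.
- bot.close_job(): hands the job in; it is judged then, once.
The state is a dict: "time": time; "joint_positions": joint angles; "dq": joint speeds; "tau": joint torques, N m; "tool_pos": TCP position; "tcp_rot": TCP orientation; "contact_force": force on the tool from outside, world axes, zero at the start; "moment": the same for the moment, N m; "grip_width": finger opening in mm; "finger_force": force on a finger pad.
Only numpy, scipy, OpenCV 4.12 (cv2) and the standard library are available. Lean on these libraries where they do the work, as an engineer would, in place of code of your own. Each camera call takes 0.05 s, during which the arm holds its last target. There are 200 camera calls.

TASK

Put the battery pack with the yellow band on charge: lift it out of the tray and slide it, contacts first, along the rail of the charging dock until it is fully home and the spring catch has snapped into it, then let go. It stands too tightly among the spares to be taken by its sides and the dock leaves no room for a finger at its leading end, so on the way set it down upright, let go and take it another way. Leave the two spare packs in the tray and everything else on the bench where it is.

Things in the scene. Friction and masses are not known exactly. Their poses are not given: they have to be found in the camera images.
- pack_center (a point): Centre of the battery pack to charge: black and grey, yellow band on top (spares: blue), 60 long (x) x 46 wide (y) x 60 high, 0.36 to 0.54 kg, flat sides and ends. x points to its leading end (three brass contacts), z up. Starts upright in one of the tray's places, underside 4 above the bench
- pack_foot (a point): Centre of the pack's underside. A channel runs along x in the foot, open at the leading end, closed at the rear: 29 wide, roof 15 above the underside, narrowed to 17 by lips on the lowest 5. On the rail it has 2.5 play in height, 1.5 to each side
- dock: Charging dock fixed to the bench, place and yaw vary. Origin on the bench under the centre of a seated pack, x along the rail to the yellow housing, z up. Slick black base plate 8 thick, x -60 to 80, 70 wide. Seated pack: underside on the plate (centre 38 above the bench), x axes agree, front end 1 from the housing: no room for a finger
- rail_nose (a point): Tip of the rail's rounded nose, at dock x = -23, on the base plate (8 above the bench). Aluminium T rail from here to the housing: flange 26 wide, 5 thick, underside 7.5 above the plate, on a stem 12 wide. Set the pack level ahead of the nose at plate height, then slide it along dock +x
- housing_face (a point): Middle of the yellow housing's flat front face, the stop for the pack, at dock x = 31, 40 above the bench; the housing is 50 deep, 70 wide, 62 high above the bench
- catch (a joint): Spring catch: steel ball in the top of the rail at dock x = 0. 0 m = up, to 0.005 pressed down. The pack presses it down about 3 mm on the way (4 to 15 N of push along the rail), and it springs back to 0 in a pocket of the pack when the pack is home
- tray: Blue parking tray fixed to the bench, place and yaw vary: 80 (x) x 175 (y), floor 4 thick; origin on the bench under its centre, z up. Three places at y = -51, 0, 51, packs pointing along tray +x, 5 between packs. Side cheeks 44 high at y = +-84, kerbs only 12 high at x = +-34: packs can be gripped by their ends only
- spare_1_center (a point): Centre of a spare pack with a blue band, same shape as the other, in another place of the tray; stays there
- spare_2_center (a point): Centre of the second spare pack with a blue band; stays there
- tube: Bystander: an upright 42 mm tube, 180 tall, light and easily knocked over (grey-white cylinder); origin at the centre of its underside; leave it standing where it is
- nut_cup: Bystander: a white plastic cup of nuts, 77 mm across, 73 tall; origin at the centre of its underside; leave it standing where it is
- tape: Bystander: a roll of white tape with a black stripe lying flat, 67 mm across, 42 tall; origin at the centre of its underside; leave it standing where it is
- tin: Bystander: a red food tin, 75 mm across, 58 tall; origin at the centre of its underside; leave it standing where it is
- mug: Bystander: a red mug, 84 mm across, 91 tall; its handle sticks out to 64 mm from its axis; origin at the centre of its underside; leave it standing where it is
Not all that is in view belongs to the job. Leave any green or pink look-alike of the part that bears pack_center alone.

How it is judged (in metres and radians):
On the way, in this order (a step that is already met when the one before it is completed fails the run):
1. the yellow-banded pack is lifted clear of the tray (height (world z) of pack_center above 0.075 m), for 0.1 s.
2. the pack has been set down upright, not yet home, and let go, to be taken another way (contact force between pack and the fingers below 0.1 N and height (world z) of pack_center below 0.06 m and angle between pack_center's own z axis and vertical below 0.15 rad and linear speed of pack below 0.03 m/s and horizontal distance between pack_center and dock above 0.006 m), for 0.1 s.
3. the pack has been slid home on the rail and the catch has sprung up into it (x of pack_center in the frame of dock between -0.003 and 0.003 m and y of pack_center in the frame of dock between -0.003 and 0.003 m and z of pack_center in the frame of dock between 0.035 and 0.042 m and angle between the x axis of pack_center and the x axis of dock, either way round below 0.08 rad and angle between pack_center's own z axis and vertical below 0.08 rad and value of joint catch below 0.0015 m), for 0.2 s.
At the end, for the whole second after the job is handed in: The yellow-banded pack is on the rail, within 3 mm of its seated position along and across it, centre 35 to 42 mm above the bench, level and parallel to the rail within 0.08 rad, the spring catch up (below 1.5 mm), the pack at rest and released (all of step 3 and linear speed of pack below 0.02 m/s and contact force between pack and the fingers below 0.1 N); the robot touches nothing.
It fails at once if a spare pack is moved by more than 20 mm or tipped (distance of any of spare_1_center, spare_2_center from where it was at the start of the episode above 0.02 m or angle between any of spare_1_center, spare_2_center's own z axis and vertical above 0.35 rad).
It fails at once if a bystander is pushed by more than 30 mm or knocked over (distance of any of tube, nut_cup, tape, tin, mug from where it was at the start of the episode above 0.03 m or angle between any of tube, nut_cup, tape, tin, mug's own z axis and vertical above 0.35 rad).
It also fails if it takes over 62 s, if anything falls off the work surface, if the arm or the gripper's body presses on something with over 40 N, if the wrist force passes 120 N, or if a joint passes its speed limit or range.

## Working session

There is one attempt and no reset: what is moved stays moved. The work goes in short steps, Python scripts to look and compute and a tool call to move; the robot and the scene stay as the last step left them, time stands still between calls to the robot, and variables do not carry over. Pictures are saved under pics/ and viewed, at most 10 in all, crops included, and the job is handed in when it is done.

Besides the shell and the picture viewer there is one more tool, called after "Request:" in YAML: its name, and indented under it one key for each argument. carry_out: Moves the arm, as the interface text tells. Its arguments: {"type":"object","properties":{"plan":{"type":"array"},"gripper":{"type":"number"}},"required":["plan"]}

```bash
mkdir -p pics; python3 - <<'E'
from plant import bot
import cv2,numpy as np
for n in ("scene","top"):
    im=bot.capture(n); cv2.imwrite(f"pics/{n}0.png",im[:,:,::-1])
    m=bot.camera_model(n); print(n,{k:np.round(v,3).tolist() for k,v in m.items()})
o=bot.get_obs(); print(o, bot.grip_point_offset)
E
```

```text
scene {'camera_matrix': [[473.353, 0.0, 320.172], [0.0, 473.353, 198.747], [0.0, 0.0, 1.0]], 'dist': [-0.018, 0.0, 0.0, 0.0, 0.0], 'R': [[-0.84, 0.542, 0.01], [0.395, 0.626, -0.673], [-0.371, -0.561, -0.74]], 't': [338.081, -293.797, 1527.798]}
top {'camera_matrix': [[422.434, 0.0, 319.395], [0.0, 422.434, 198.132], [0.0, 0.0, 1.0]], 'dist': [-0.075, 0.0, 0.0, 0.0, 0.0], 'R': [[-0.018, -1.0, 0.003], [-0.984, 0.017, -0.18], [0.18, -0.006, -0.984]], 't': [196.357, 550.678, 849.493]}
{'time': 0.1, 'joint_positions': array([ 1.18298835e+00,  3.42640252e-01,  1.52489007e+00,  2.10573586e-05,
        1.27542812e+00, -1.45968030e-01]), 'dq': array([-0.00038379, -0.0004534 , -0.00223414,  0.00220755, -0.00041494,
        0.0018464 ]), 'tau': array([ 2.83793910e-03, -4.32005811e+01, -2.44694871e+01,  7.19965110e-02,
        5.26851055e-02, -7.25234759e-05]), 'tool_pos': array([125.5382053 , 509.36806736, 201.43210301]), 'tcp_rot': array([-3.14024432e+00, -2.18576453e-04,  2.89974641e+00]), 'contact_force': array([-0.20964438, -0.64214887, -0.04400903]), 'moment': array([ 0.00081694, -0.02779555,  0.00053984]), 'finger_force': 0.0, 'grip_width': 91.71606915793313} 18.8
```

View pics/top0.png

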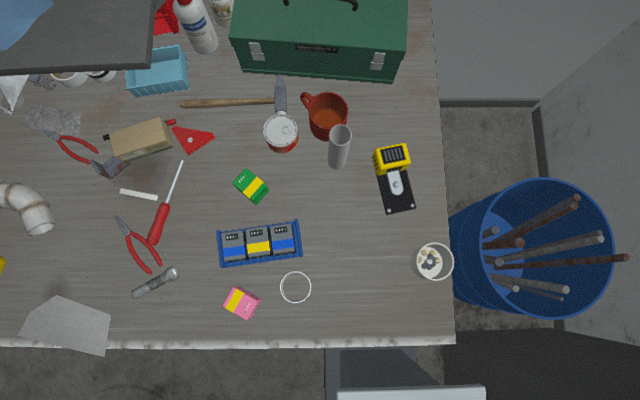

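View pics/scene0.png

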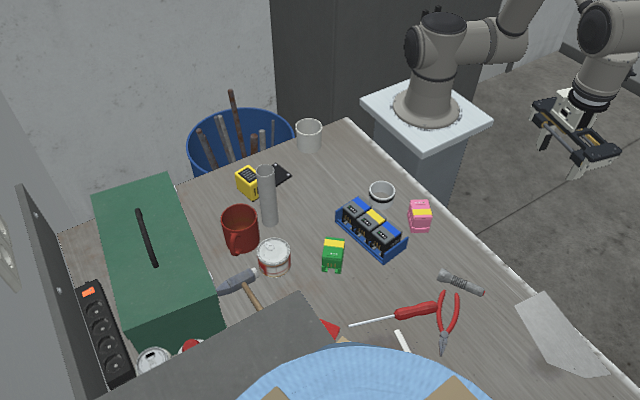

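The yellow-banded dark pack is at top (258,240), the middle place of the tray. The green pack at (251,186) and the pink one at (241,302) are look-alikes, and the spares are at (232,244) and (283,238). The dock is at (395,180), with its housing at the far end. I'll enlarge both for measuring.

```bash
python3 - <<'E'
import cv2,numpy as np
t=cv2.imread("pics/top0.png")
a=cv2.resize(t[210:275,210:310],None,fx=8,fy=8,interpolation=cv2.INTER_CUBIC)[:,:800]
cv2.imwrite("pics/c1.png",a)
b=cv2.resize(t[140:218,365:425],None,fx=7,fy=7,interpolation=cv2.INTER_CUBIC)
s=cv2.imread("pics/scene0.png")
c=cv2.resize(s[155:205,228:298],None,fx=5,fy=5,interpolation=cv2.INTER_CUBIC)
d=np.zeros((546,420+350,3),np.uint8); d[:,:420]=b; d[:250,420:]=c
cv2.imwrite("pics/c2.png",d)
E
```

```text
(no output)
```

View pics/c1.png

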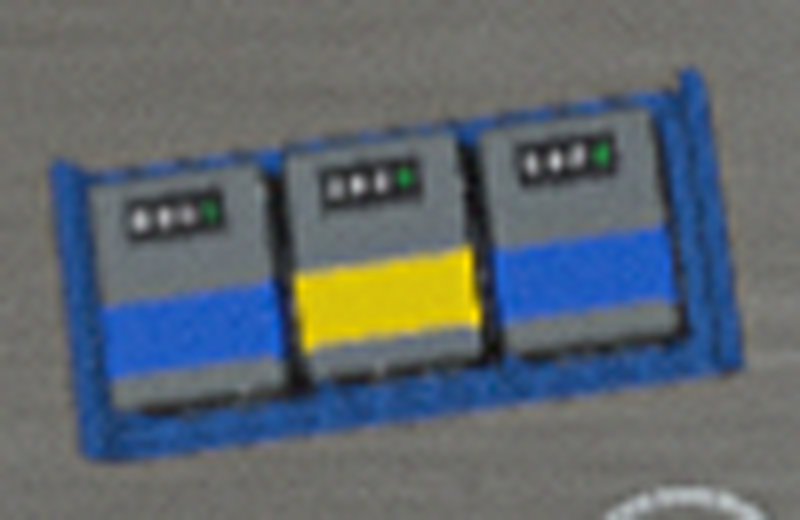

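View pics/c2.png

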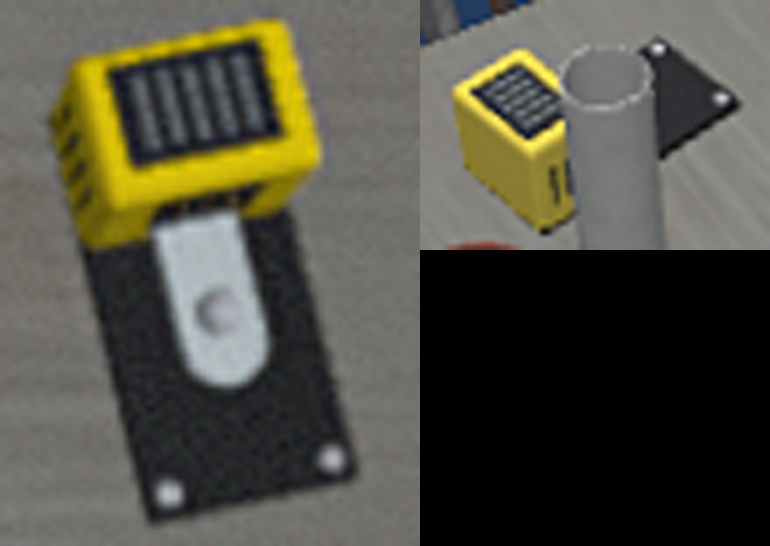

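The middle pack of the tray carries the yellow band (crop 385,300), is dark grey and stands between the two blue ones, so it is the pack meant. Its display is toward the far end. The dock crop shows the rail nose at (230,388), the ball at (218,312) and the plate's near corners at (150,522) and (357,472).

```bash
cat >h.py <<'E'
import cv2,numpy as np
from plant import bot
from scipy.optimize import least_squares
def proj(m,X):
    return cv2.projectPoints(np.float64(X),cv2.Rodrigues(m["R"])[0],np.float64(m["t"]),m["camera_matrix"],np.float64(m["dist"]))[0][:,0]
def ray(m,uv,z):
    p=cv2.undistortPoints(np.float64(uv).reshape(-1,1,2),m["camera_matrix"],np.float64(m["dist"]))[:,0]
    d=np.c_[p,np.ones(len(p))]@m["R"]; c=-m["R"].T@m["t"]
    return c+d*((np.asarray(z)-c[2])/d[:,2])[:,None]
def fit(m,P,uv,x0):
    P=np.float64(P)
    def W(v):
        c,s=np.cos(v[2]),np.sin(v[2]); return np.c_[c*P[:,0]-s*P[:,1]+v[0],s*P[:,0]+c*P[:,1]+v[1],P[:,2]]
    r=least_squares(lambda v:(proj(m,W(v))-uv).ravel(),x0,x_scale=[100,100,1],loss="soft_l1")
    return r.x,(proj(m,W(r.x))-uv).round(2)
E
python3 - <<'E'
from h import *
m=bot.camera_model("top"); m={k:np.array(v) for k,v in m.items()}
f=lambda u,s,o:(np.array(u)+.5)/s-.5+np.array(o)
pk=[(30,23,64),(30,-23,64),(-30,-23,64),(-30,23,64)]
for n,u in dict(yel=[(285,150),(460,128),(482,355),(305,380)],b1=[(90,180),(265,165),(288,388),(112,408)],b2=[(480,130),(650,107),(685,330),(505,352)]).items():
    print(n,*fit(m,pk,f(u,8,(210,210)),[500,50,0.1]))
P=[(-60,35,8),(-60,-35,8),(-23,0,18),(0,0,22),(-10,13,20.5),(-10,-13,20.5)]
u=[(150,522),(357,472),(230,388),(218,312),(183,345),(268,330)]
v,e=fit(m,P,f(u,7,(365,140)),[500,-200,0.1]); print("dock",v,e.tolist())
h=[(81,0,62)]
# bystanders (top-view pixels, heights)
print(ray(m,[(341,131),(337,164),(281,130),(328,113),(435,261),(296,288)],[180,0,58,91,73,42]).round())
E
```

```text
yel [4.63670302e+02 3.15840427e+02 1.04854820e-01] [[-0.2  -0.22]
 [-0.04 -0.14]
 [ 0.2   0.4 ]
 [ 0.04 -0.03]]
b1 [4.56281494e+02 3.65970868e+02 1.05492922e-01] [[ 0.03 -0.04]
 [ 0.16 -0.83]
 [ 0.03  0.26]
 [-0.23  0.45]]
b2 [4.68909123e+02 2.65027861e+02 1.24483105e-01] [[-0.36 -0.38]
 [ 0.4  -0.62]
 [-0.14  0.29]
 [ 0.11  0.71]]
dock [5.88682101e+02 1.70594294e+01 1.97335569e-01] [[-0.21, 0.01], [0.54, 0.48], [0.33, -1.0], [-0.17, -0.45], [0.15, 0.52], [-0.68, 0.22]]
[[657. 145. 180.]
 [642. 145.   0.]
 [705. 267.  58.]
 [729. 165.  91.]
 [416. -46.  73.]
 [367. 238.  42.]]
```

Request:
carry_out:
  plan:
    - {"tx": 34, "ty": -19, "rz": -0.121}
    - {"tx": 34, "ty": -19, "rz": -0.121}
    - {"tx": 34, "ty": -20, "rz": -0.122}
    - {"tx": 34, "ty": -19, "rz": -0.121}
    - {"tx": 34, "ty": -19, "rz": -0.121}
    - {"tx": 34, "ty": -20, "rz": -0.122}
    - {"tx": 34, "ty": -19, "rz": -0.121}
    - {"tx": 34, "ty": -19, "rz": -0.121}
    - {"tx": 34, "ty": -20, "rz": -0.122}
    - {"tx": 32, "ty": -19, "rz": -0.122}
    - {}
  gripper: 0

```text
invalid input at $.plan[0]: expected keys tx, ty, tz, rx, ry, rz
```

```bash
python3 - <<'E'
from h import *
m=bot.camera_model("wrist"); print(m); cv2.imwrite("pics/w1.png",bot.capture("wrist")[:,:,::-1]); o=bot.get_obs(); print(o["tool_pos"],o["tcp_rot"],o["time"])
np.savez("w1.npz",**m)
E
```

```text
{'camera_matrix': array([[343.01731526,   0.        , 327.5158327 ],
       [  0.        , 343.01731526, 198.11041748],
       [  0.        ,   0.        ,   1.        ]]), 'dist': array([0.00683145, 0.        , 0.        , 0.        , 0.        ]), 'R': array([[ 2.39551206e-01,  9.70883406e-01, -7.94829780e-04],
       [ 9.38390524e-01, -2.31323886e-01,  2.56734269e-01],
       [ 2.49075179e-01, -6.22468646e-02, -9.66481704e-01]]), 't': array([-524.72630659,  -31.45716547,  389.23926346])}
[125.56208416 509.42328683 201.5072518 ] [-3.14045896e+00 -1.63026441e-04  2.89982115e+00] 0.15
```

View pics/w1.png

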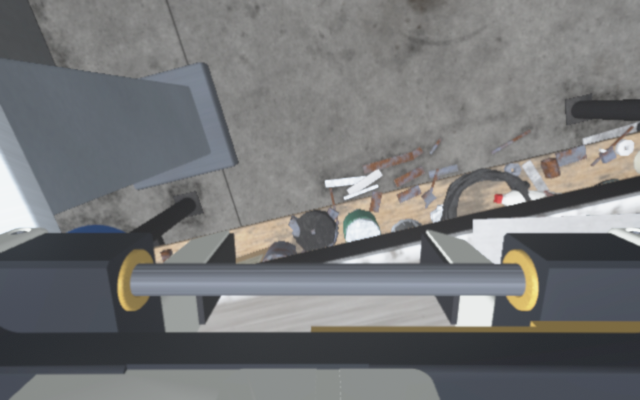

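The move was refused because every row needs all six keys. The wrist view shows only the floor and the fingers at rows 230–330, looking toward tool +x. I'll resend it.

Request:
carry_out:
  plan:
    - {"tx": 34, "ty": -19, "tz": 0, "rx": 0, "ry": 0, "rz": -0.121}
    - {"tx": 34, "ty": -19, "tz": 0, "rx": 0, "ry": 0, "rz": -0.121}
    - {"tx": 34, "ty": -20, "tz": 0, "rx": 0, "ry": 0, "rz": -0.122}
    - {"tx": 34, "ty": -19, "tz": 0, "rx": 0, "ry": 0, "rz": -0.121}
    - {"tx": 34, "ty": -19, "tz": 0, "rx": 0, "ry": 0, "rz": -0.121}
    - {"tx": 34, "ty": -20, "tz": 0, "rx": 0, "ry": 0, "rz": -0.122}
    - {"tx": 34, "ty": -19, "tz": 0, "rx": 0, "ry": 0, "rz": -0.121}
    - {"tx": 34, "ty": -19, "tz": 0, "rx": 0, "ry": 0, "rz": -0.121}
    - {"tx": 34, "ty": -20, "tz": 0, "rx": 0, "ry": 0, "rz": -0.122}
    - {"tx": 32, "ty": -20, "tz": 0, "rx": 0, "ry": 0, "rz": -0.122}
    - {"tx": 0, "ty": 0, "tz": 0, "rx": 0, "ry": 0, "rz": 0}
  gripper: 0

```text
time: 1.25
tool_pos: [467.1, 313.0, 201.3]
tcp_rot: [3.141, 0.001, 1.678]
contact_force: [-0.2, 0.1, -0.0]
grip_width: 91.7
finger_force: 0.0
```

Request:
carry_out:
  plan:
    - {"tx": 0, "ty": 1, "tz": -30, "rx": 0, "ry": 0, "rz": 0}
    - {"tx": 0, "ty": 0, "tz": -40, "rx": 0, "ry": 0, "rz": 0}
    - {"tx": 0, "ty": 0, "tz": -30, "rx": 0, "ry": 0, "rz": 0}
    - {"tx": 0, "ty": 0, "tz": -10, "rx": 0, "ry": 0, "rz": 0}
    - {"tx": 0, "ty": 0, "tz": 0, "rx": 0, "ry": 0, "rz": 0}

```text
time: 1.75
tool_pos: [462.5, 316.7, 91.0]
tcp_rot: [-3.139, 0.001, 1.687]
contact_force: [-0.3, 0.1, 1.1]
grip_width: 91.9
finger_force: 0.0
```

```bash
python3 - <<'E'
from h import *
m=bot.camera_model("wrist");im=bot.capture("wrist"); cv2.imwrite("pics/w2.png",im[:,:,::-1]); o=bot.get_obs(); print(o["tool_pos"],o["tcp_rot"],o["time"])
hsv=cv2.cvtColor(im,cv2.COLOR_RGB2HSV); k=cv2.inRange(hsv,(22,150,100),(35,255,255)); c=cv2.connectedComponentsWithStats(k); print([s.tolist() for s in c[2][1:] if s[4]>150])
t=bot.capture("top"); cv2.imwrite("pics/t2.png",t[:,:,::-1])
E
```

```text
[463.59646736 317.2056514   92.50088203] [ 3.14156370e+00 -9.52328077e-05  1.68672817e+00] 1.8
[[106, 84, 81, 70, 2196], [296, 180, 33, 70, 1904], [474, 182, 65, 53, 1645]]
```

View pics/w2.png

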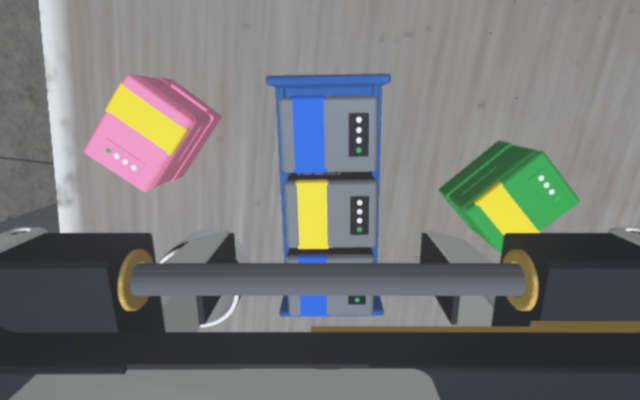

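The wrist view shows the yellow-banded pack in the middle place, top corners about (286,180), (378,180), (376,250) and (285,250), between the open fingers. The pink (150,130) and green (510,190) look-alikes stand clear of it.

```bash
python3 - <<'E'
from h import *
m=bot.camera_model("wrist")
# far edge & band edges: leading = right
print(*fit(m,[(-30,-23,64),(30,-23,64),(30,23,64),(-30,23,64)],np.float64([(286,180.5),(377,179),(377,250),(286,251)]),[463,316,.1]))
print(*fit(m,[(-30,-23,64),(30,-23,64),(30,23,64),(-30,23,64)],np.float64([(280,99),(376,97),(377,171),(282,173)]),[463,266,.1]))
E
```

```text
[4.71780947e+02 2.74168653e+02 1.21309122e-01] [[  2.69 128.6 ]
 [ -2.35 129.58]
 [ -0.34  -2.74]
 [  0.32  -3.19]]
[4.63924313e+02 3.26413555e+02 1.05547298e-01] [[  3.13 138.54]
 [ -1.84 141.33]
 [  0.46  -1.59]
 [ -0.56  -4.52]]
```

```bash
python3 - <<'E'
from h import *
m=bot.camera_model("wrist")
P=[(-30,23,64),(30,23,64),(30,-23,64),(-30,-23,64)]
print(*fit(m,P,np.float64([(286,180.5),(377,179),(377,250),(286,251)]),[463,316,.1]))
print(*fit(m,P,np.float64([(280,99),(376,97),(377,171),(282,173)]),[463,366,.1]))
E
```

```text
[4.66267620e+02 3.18885629e+02 1.25390726e-01] [[-2.52  1.06]
 [ 1.63  1.62]
 [-0.33 -1.59]
 [ 0.42 -1.7 ]]
[4.58699493e+02 3.69193435e+02 1.36897020e-01] [[-2.67 -0.87]
 [ 2.61 -1.11]
 [ 0.34  1.49]
 [-0.34  1.53]]
```

Request:
carry_out:
  plan:
    - {"tx": 1, "ty": 0, "tz": -20, "rx": 0, "ry": 0, "rz": 0.003}
    - {"tx": 0, "ty": 0, "tz": -20, "rx": 0, "ry": 0, "rz": 0}
    - {"tx": 0, "ty": 0, "tz": -15, "rx": 0, "ry": 0, "rz": 0}
    - {"tx": 0, "ty": 0, "tz": -13, "rx": 0, "ry": 0, "rz": 0}
    - {"tx": 0, "ty": 0, "tz": 0, "rx": 0, "ry": 0, "rz": 0}

```text
time: 2.35
tool_pos: [464.5, 316.7, 23.7]
tcp_rot: [-3.141, 0.0, 1.689]
contact_force: [-0.3, 0.7, -0.3]
grip_width: 91.6
finger_force: 0.0
```

Request:
carry_out:
  plan:
    - {"tx": 0, "ty": 0, "tz": 0, "rx": 0, "ry": 0, "rz": 0}
    - {"tx": 0, "ty": 0, "tz": 0, "rx": 0, "ry": 0, "rz": 0}
    - {"tx": 0, "ty": 0, "tz": 0, "rx": 0, "ry": 0, "rz": 0}
    - {"tx": 0, "ty": 0, "tz": 0, "rx": 0, "ry": 0, "rz": 0}
    - {"tx": 0, "ty": 0, "tz": 0, "rx": 0, "ry": 0, "rz": 0}
    - {"tx": 0, "ty": 0, "tz": 0, "rx": 0, "ry": 0, "rz": 0}
  gripper: 1

```text
time: 2.95
tool_pos: [464.9, 316.9, 24.5]
tcp_rot: [3.141, -0.0, 1.689]
contact_force: [-1.7, 0.3, 3.8]
grip_width: 59.2
finger_force: 30.0
```

Request:
carry_out:
  plan:
    - {"tx": 0, "ty": 0, "tz": 8, "rx": 0, "ry": 0, "rz": 0}
    - {"tx": 0, "ty": 0, "tz": 15, "rx": 0, "ry": 0, "rz": 0}
    - {"tx": 0, "ty": 0, "tz": 20, "rx": 0, "ry": 0, "rz": 0}
    - {"tx": 0, "ty": 0, "tz": 20, "rx": 0, "ry": 0, "rz": 0}
    - {"tx": 0, "ty": 0, "tz": 17, "rx": 0, "ry": 0, "rz": 0}
    - {"tx": 0, "ty": 0, "tz": 5, "rx": 0, "ry": 0, "rz": 0}
    - {"tx": 0, "ty": 0, "tz": 0, "rx": 0, "ry": 0, "rz": 0}

```text
time: 3.65
tool_pos: [464.7, 316.7, 109.3]
tcp_rot: [3.141, -0.0, 1.689]
contact_force: [-0.7, 1.2, -5.0]
grip_width: 59.5
finger_force: 30.0
```

Request:
carry_out:
  plan:
    - {"tx": 0, "ty": -10, "tz": 0, "rx": 0, "ry": 0, "rz": 0}
    - {"tx": 0, "ty": -20, "tz": 0, "rx": 0, "ry": 0, "rz": 0.01}
    - {"tx": 1, "ty": -25, "tz": 0, "rx": 0, "ry": 0, "rz": 0.01}
    - {"tx": 1, "ty": -25, "tz": 0, "rx": 0, "ry": 0, "rz": 0.01}
    - {"tx": 1, "ty": -25, "tz": 0, "rx": 0, "ry": 0, "rz": 0.01}
    - {"tx": 1, "ty": -25, "tz": 0, "rx": 0, "ry": 0, "rz": 0.01}
    - {"tx": 1, "ty": -25, "tz": 0, "rx": 0, "ry": 0, "rz": 0.01}
    - {"tx": 0, "ty": -17, "tz": 0, "rx": 0, "ry": 0, "rz": 0.01}
    - {"tx": 0, "ty": -10, "tz": 0, "rx": 0, "ry": 0, "rz": 0.01}
    - {"tx": 0, "ty": -5, "tz": 0, "rx": 0, "ry": 0, "rz": 0}
    - {"tx": 0, "ty": 0, "tz": 0, "rx": 0, "ry": 0, "rz": 0}

```text
time: 4.75
tool_pos: [469.2, 128.9, 108.4]
tcp_rot: [-3.14, -0.0, 1.767]
contact_force: [0.2, -0.0, -4.6]
grip_width: 59.6
finger_force: 30.0
```

Request:
carry_out:
  plan:
    - {"tx": 0, "ty": 0, "tz": -15, "rx": 0, "ry": 0, "rz": 0}
    - {"tx": 0, "ty": 0, "tz": -25, "rx": 0, "ry": 0, "rz": 0}
    - {"tx": 0, "ty": 0, "tz": -22, "rx": 0, "ry": 0, "rz": 0}
    - {"tx": 0, "ty": 0, "tz": -15, "rx": 0, "ry": 0, "rz": 0}
    - {"tx": 0, "ty": 0, "tz": -7, "rx": 0, "ry": 0, "rz": 0}
    - {"tx": 0, "ty": 0, "tz": -2, "rx": 0, "ry": 0, "rz": 0}
    - {"tx": 0, "ty": 0, "tz": 0, "rx": 0, "ry": 0, "rz": 0}

```text
time: 5.45
tool_pos: [469.9, 130.0, 23.2]
tcp_rot: [3.141, 0.0, 1.769]
contact_force: [0.3, 0.1, -3.9]
grip_width: 59.5
finger_force: 30.0
```

Request:
carry_out:
  plan:
    - {"tx": 0, "ty": 0, "tz": -1, "rx": 0, "ry": 0, "rz": 0}
    - {"tx": 0, "ty": 0, "tz": -0.5, "rx": 0, "ry": 0, "rz": 0}
    - {"tx": 0, "ty": 0, "tz": 0, "rx": 0, "ry": 0, "rz": 0}

```text
time: 5.75
tool_pos: [470.0, 129.8, 22.0]
tcp_rot: [3.141, 0.0, 1.769]
contact_force: [-0.4, -0.1, -5.8]
grip_width: 60.0
finger_force: 30.0
```

Request:
carry_out:
  plan:
    - {"tx": 0, "ty": 0, "tz": -0.5, "rx": 0, "ry": 0, "rz": 0}
    - {"tx": 0, "ty": 0, "tz": -0.5, "rx": 0, "ry": 0, "rz": 0}
    - {"tx": 0, "ty": 0, "tz": -0.5, "rx": 0, "ry": 0, "rz": 0}
    - {"tx": 0, "ty": 0, "tz": 0, "rx": 0, "ry": 0, "rz": 0}

```text
time: 6.15
tool_pos: [469.8, 129.7, 20.5]
tcp_rot: [3.141, 0.0, 1.769]
contact_force: [-1.9, -1.7, 2.3]
grip_width: 59.2
finger_force: 30.0
```

Request:
carry_out:
  plan:
    - {"tx": 0, "ty": 0, "tz": 0, "rx": 0, "ry": 0, "rz": 0}
    - {"tx": 0, "ty": 0, "tz": 0, "rx": 0, "ry": 0, "rz": 0}
    - {"tx": 0, "ty": 0, "tz": 0, "rx": 0, "ry": 0, "rz": 0}
    - {"tx": 0, "ty": 0, "tz": 0, "rx": 0, "ry": 0, "rz": 0}
    - {"tx": 0, "ty": 0, "tz": 0, "rx": 0, "ry": 0, "rz": 0}
    - {"tx": 0, "ty": 0, "tz": 0, "rx": 0, "ry": 0, "rz": 0}
  gripper: 0

```text
time: 6.75
tool_pos: [469.7, 129.8, 20.0]
tcp_rot: [3.141, 0.0, 1.769]
contact_force: [-0.3, 0.1, 0.5]
grip_width: 91.4
finger_force: 0.0
```

Request:
carry_out:
  plan:
    - {"tx": 0, "ty": 0, "tz": 20, "rx": 0, "ry": 0, "rz": 0}
    - {"tx": 0, "ty": 0, "tz": 40, "rx": 0, "ry": 0, "rz": 0}
    - {"tx": 0, "ty": 0, "tz": 40, "rx": 0, "ry": 0, "rz": 0}
    - {"tx": 0, "ty": 0, "tz": 20, "rx": 0, "ry": 0, "rz": 0}
    - {"tx": 0, "ty": 0, "tz": 0, "rx": 0, "ry": 0, "rz": 0}

```text
time: 7.25
tool_pos: [471.6, 130.0, 143.1]
tcp_rot: [3.135, 0.001, 1.769]
contact_force: [-0.4, -1.0, -0.3]
grip_width: 91.8
finger_force: 0.0
```

Request:
carry_out:
  plan:
    - {"tx": 0, "ty": 0, "tz": 0, "rx": 0, "ry": 0, "rz": -0.14}
    - {"tx": 0, "ty": 0, "tz": 0, "rx": 0, "ry": 0, "rz": -0.14}
    - {"tx": 0, "ty": 0, "tz": 0, "rx": 0, "ry": 0, "rz": -0.14}
    - {"tx": 0, "ty": 0, "tz": 0, "rx": 0, "ry": 0, "rz": -0.14}
    - {"tx": 0, "ty": 0, "tz": 0, "rx": 0, "ry": 0, "rz": -0.14}
    - {"tx": 0, "ty": 0, "tz": 0, "rx": 0, "ry": 0, "rz": -0.14}
    - {"tx": 0, "ty": 0, "tz": 0, "rx": 0, "ry": 0, "rz": -0.14}
    - {"tx": 0, "ty": 0, "tz": 0, "rx": 0, "ry": 0, "rz": -0.14}
    - {"tx": 0, "ty": 0, "tz": 0, "rx": 0, "ry": 0, "rz": -0.14}
    - {"tx": 0, "ty": 0, "tz": 0, "rx": 0, "ry": 0, "rz": -0.14}
    - {"tx": 0, "ty": 0, "tz": 0, "rx": 0, "ry": 0, "rz": -0.14}
    - {"tx": 0, "ty": 0, "tz": 0, "rx": 0, "ry": 0, "rz": -0.031}

```text
time: 8.45
tool_pos: [468.9, 129.6, 138.7]
tcp_rot: [-3.142, 0.002, 0.193]
contact_force: [0.2, -0.6, 0.2]
grip_width: 91.7
finger_force: 0.0
```

Request:
carry_out:
  plan:
    - {"tx": 12, "ty": -20, "tz": 0, "rx": 0, "ry": 0, "rz": 0}
    - {"tx": 18, "ty": -30, "tz": 0, "rx": 0, "ry": 0, "rz": 0}
    - {"tx": 18, "ty": -30, "tz": -10, "rx": 0, "ry": 0, "rz": 0}
    - {"tx": 14, "ty": -26, "tz": -10, "rx": 0, "ry": 0, "rz": 0}
    - {"tx": 8, "ty": -17, "tz": -10, "rx": 0, "ry": 0, "rz": 0}
    - {"tx": 0, "ty": 0, "tz": 0, "rx": 0, "ry": 0, "rz": 0}
    - {"tx": 0, "ty": 0, "tz": 0, "rx": 0, "ry": 0, "rz": 0}
    - {"tx": 0, "ty": 0, "tz": 0, "rx": 0, "ry": 0, "rz": 0}

```text
time: 9.25
tool_pos: [539.2, 7.6, 109.9]
tcp_rot: [-3.141, 0.001, 0.199]
contact_force: [0.2, 0.5, -0.8]
grip_width: 92.1
finger_force: 0.0
```

```bash
python3 - <<'E'
from h import *
m=bot.camera_model("wrist");im=bot.capture("wrist"); o=bot.get_obs(); print(o["tool_pos"],o["tcp_rot"],o["time"])
np.savez("w3.npz",**m); cv2.imwrite("pics/w3.png",im[:,:,::-1]); 
P=[(-60,35,8),(-60,-35,8),(31,35,62),(31,-35,62),(-23,0,18)]
c,s=np.cos(.197),np.sin(.197)
u=proj(m,[(588.7+c*x-s*y,17.1+s*x+c*y,z) for x,y,z in P]); print(u.round())
cv2.imwrite("pics/w3c.png",cv2.resize(im[0:250,190:460],None,fx=2.4,fy=2.4,interpolation=cv2.INTER_CUBIC)[:,:,::-1])
E
```

```text
[539.36549522   7.72746436 110.23054323] [-3.14148706e+00 -6.59430271e-05  1.98892926e-01] 9.3
[[288. 201.]
 [369. 201.]
 [274.  86.]
 [384.  86.]
 [329. 160.]]
```

View pics/w3c.png

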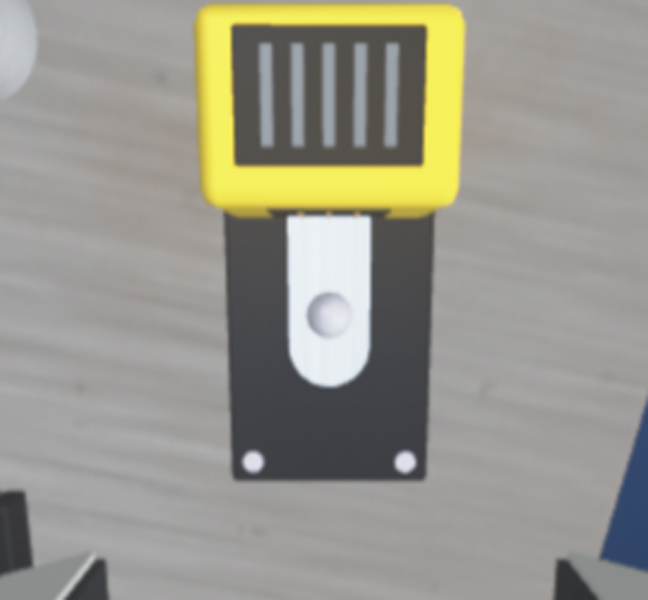

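The crop shows the plate's near corners at (232,480) and (427,480), the rail edges at x 287 and 371, the ball at (329,315) and the nose at (330,387). The dock lies nearly aligned with the tool.

```bash
python3 - <<'E'
from h import *
m=dict(np.load("w3.npz")); im=cv2.imread("pics/w3.png")
f=lambda u:(np.float64(u)+.5)/2.4-.5+[190,0]
P=[(-60,35,8),(-60,-35,8),(-23,0,19),(0,0,22),(-10,13,20.5),(-10,-13,20.5)]
u=[(232,480),(427,480),(330,387),(329,315),(290,347),(371,347)]
print(*fit(m,P,f(u),[588,17,.2]))
# lateral: lines. subpixel rail/plate edges by rows -> world at known z
g=cv2.cvtColor(im,cv2.COLOR_BGR2GRAY).astype(float)
def edge(r,a,b,s): 
    d=np.diff(g[r,a:b])*s; k=d.argmax(); w=np.clip(d[max(k-2,0):k+3],0,None); return a+.5+(np.arange(max(k-2,0),max(k-2,0)+len(w))*w).sum()/w.sum()
c=[]; 
for r in range(100,142,3): c.append(((edge(r,300,322,1)+edge(r,335,356,-1))/2,r))
X=ray(m,c,20.5); p=np.polyfit(X[:,0],X[:,1],1); print("rail axis yaw",np.arctan(p[0]),"y at x=588.7",np.polyval(p,588.7), np.abs(np.polyval(p,X[:,0])-X[:,1]).max())
c=[]
for r in range(105,195,5): c.append(((edge(r,275,296,-1)+edge(r,360,380,1))/2,r))
X=ray(m,c,8); p=np.polyfit(X[:,0],X[:,1],1); print("plate axis yaw",np.arctan(p[0]),"y at",np.polyval(p,588.7),np.abs(np.polyval(p,X[:,0])-X[:,1]).max())
E
```

```text
[5.88458279e+02 1.83733754e+01 1.96177517e-01] [[-0.01  1.1 ]
 [ 0.17  1.3 ]
 [-0.08 -0.94]
 [ 0.39  0.11]
 [ 0.09 -0.47]
 [-0.61 -0.39]]
rail axis yaw 0.1967571598812948 y at x=588.7 18.79382223987234 0.0807260635214
plate axis yaw 0.19704608525816236 y at 18.840903722384596 0.10801844499108526
```

Request:
carry_out:
  plan:
    - {"tx": -10, "ty": 18, "tz": 0, "rx": 0, "ry": 0, "rz": 0}
    - {"tx": -18, "ty": 30, "tz": 0, "rx": 0, "ry": 0, "rz": 0}
    - {"tx": -18, "ty": 32, "tz": 0, "rx": 0, "ry": 0, "rz": 0}
    - {"tx": -16, "ty": 28, "tz": 0, "rx": 0, "ry": 0, "rz": 0}
    - {"tx": -7.5, "ty": 14, "tz": 0, "rx": 0, "ry": 0, "rz": 0}
    - {"tx": 0, "ty": 0, "tz": 0, "rx": 0, "ry": 0, "rz": 0}
    - {"tx": 0, "ty": 0, "tz": 0, "rx": 0, "ry": 0, "rz": 0}

```text
time: 10.0
tool_pos: [470.3, 129.3, 110.6]
tcp_rot: [3.141, -0.001, 0.2]
contact_force: [-0.3, -0.4, -0.0]
grip_width: 91.8
finger_force: 0.0
```

Request:
carry_out:
  plan:
    - {"tx": 0, "ty": 0, "tz": -20, "rx": 0, "ry": 0, "rz": 0}
    - {"tx": 0, "ty": 0, "tz": -25, "rx": 0, "ry": 0, "rz": 0}
    - {"tx": 0, "ty": 0, "tz": -25, "rx": 0, "ry": 0, "rz": 0}
    - {"tx": 0, "ty": 0, "tz": -18, "rx": 0, "ry": 0, "rz": 0}
    - {"tx": 0, "ty": 0, "tz": -6, "rx": 0, "ry": 0, "rz": 0}
    - {"tx": 0, "ty": 0, "tz": 0, "rx": 0, "ry": 0, "rz": 0}
    - {"tx": 0, "ty": 0, "tz": 0, "rx": 0, "ry": 0, "rz": 0}

```text
time: 10.7
tool_pos: [471.0, 128.5, 16.8]
tcp_rot: [3.141, -0.001, 0.197]
contact_force: [0.2, 0.7, 1.2]
grip_width: 91.8
finger_force: 0.0
```

Request:
carry_out:
  plan:
    - {"tx": -1, "ty": 1, "tz": 0, "rx": 0, "ry": 0, "rz": 0}
    - {"tx": 0, "ty": 0, "tz": 0, "rx": 0, "ry": 0, "rz": 0}
    - {"tx": 0, "ty": 0, "tz": 0, "rx": 0, "ry": 0, "rz": 0}
    - {"tx": 0, "ty": 0, "tz": 0, "rx": 0, "ry": 0, "rz": 0}
    - {"tx": 0, "ty": 0, "tz": 0, "rx": 0, "ry": 0, "rz": 0}
    - {"tx": 0, "ty": 0, "tz": 0, "rx": 0, "ry": 0, "rz": 0}
    - {"tx": 0, "ty": 0, "tz": 0, "rx": 0, "ry": 0, "rz": 0}
    - {"tx": 0, "ty": 0, "tz": 0, "rx": 0, "ry": 0, "rz": 0}
  gripper: 1

```text
time: 11.5
tool_pos: [469.3, 129.9, 16.1]
tcp_rot: [-3.141, -0.0, 0.198]
contact_force: [0.3, 1.4, 1.3]
grip_width: 45.7
finger_force: 30.0
```

```bash
python3 - <<'E'
from h import *
o=bot.get_obs(); print(o["tool_pos"],o["tcp_rot"],o["time"],o["grip_width"])
E
```

```text
[469.28041478 129.94698428  16.09476973] [-3.14143859e+00 -2.16414525e-04  1.97683091e-01] 11.5 45.74530186112647
```

Request:
carry_out:
  plan:
    - {"tx": 0, "ty": 0, "tz": 0, "rx": 0, "ry": 0, "rz": 0}
    - {"tx": 0, "ty": 0, "tz": 0, "rx": 0, "ry": 0, "rz": 0}
    - {"tx": 0, "ty": 0, "tz": 0, "rx": 0, "ry": 0, "rz": 0}
    - {"tx": 0, "ty": 0, "tz": 0, "rx": 0, "ry": 0, "rz": 0}
    - {"tx": 0, "ty": 0, "tz": 0, "rx": 0, "ry": 0, "rz": 0}
    - {"tx": 0, "ty": 0, "tz": 30, "rx": 0, "ry": 0, "rz": 0}
    - {"tx": -13, "ty": -2.5, "tz": 45, "rx": 0, "ry": 0, "rz": 0}
    - {"tx": -13, "ty": -2.5, "tz": 30, "rx": 0, "ry": 0, "rz": 0}
    - {"tx": -13, "ty": -3, "tz": 10, "rx": 0, "ry": 0, "rz": 0}
    - {"tx": -10, "ty": -2, "tz": 0, "rx": 0, "ry": 0, "rz": 0}
    - {"tx": 0, "ty": 0, "tz": 0, "rx": 0, "ry": 0, "rz": 0}
    - {"tx": 0, "ty": 0, "tz": 0, "rx": 0, "ry": 0, "rz": 0}
  gripper: 0

```text
time: 12.7
tool_pos: [419.9, 119.7, 130.3]
tcp_rot: [-3.142, 0.001, 0.198]
contact_force: [0.7, -0.2, -0.1]
grip_width: 92.1
finger_force: 0.0
```

```bash
python3 - <<'E'
from h import *
m=bot.camera_model("wrist");im=bot.capture("wrist"); o=bot.get_obs(); print(o["tool_pos"],o["tcp_rot"],o["time"])
np.savez("w4.npz",**m); cv2.imwrite("pics/w4.png",im[:,:,::-1]); 
cv2.imwrite("pics/w4c.png",cv2.resize(im[0:250,190:460],None,fx=2.4,fy=2.4,interpolation=cv2.INTER_CUBIC)[:,:,::-1])
E
```

```text
[420.16523787 119.73241259 130.20321423] [-3.14155495e+00  1.34507573e-03  1.97689581e-01] 12.75
```

View pics/w4c.png

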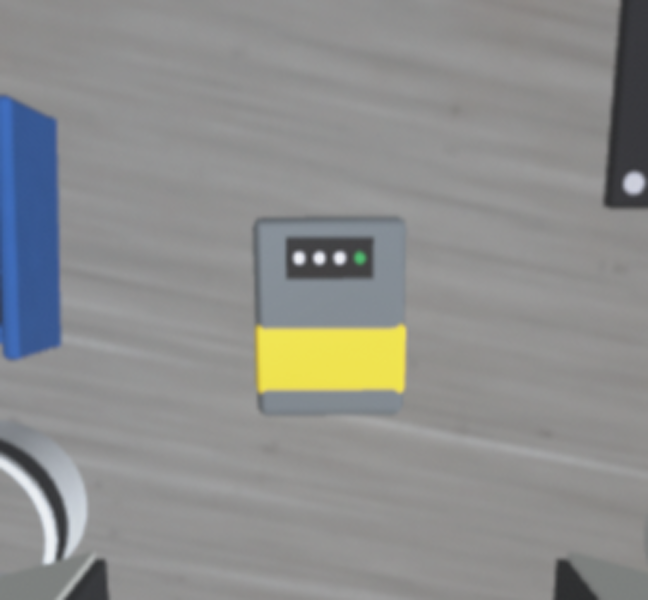

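The crop shows the released pack upright, its band from (257,358) to (406,358), front edge at row 217 and rear edge at row 413. Its true lateral place is now known from the grip, so this calibrates the wrist camera.

```bash
python3 - <<'E'
from h import *
m=dict(np.load("w4.npz")); im=cv2.imread("pics/w4.png")
hsv=cv2.cvtColor(im,cv2.COLOR_BGR2HSV); k=cv2.inRange(hsv,(22,120,100),(35,255,255))[:220,250:420]
ys,xs=np.nonzero(k); rows=range(ys.min()+3,ys.max()-2)
c=[((xs[ys==r].min()+xs[ys==r].max())/2+250,r) for r in rows]; X=ray(m,c,60)
d=np.array([np.cos(.1977),np.sin(.1977)]); n=np.array([-d[1],d[0]]); T=np.array([469.28,129.95])
print("lateral bias", ((X[:,:2]-T)@n).round(2))
f=lambda u:(np.float64(u)+.5)/2.4-.5+[190,0]
print("x of front/rear", (ray(m,f([(330,217),(330,412)]),60)[:,:2]-T)@d)
D=np.array([588.46,18.78]) # dock
print("axis offset of dock line from T-line:",(D-T)@n,(D-T)@d)
# dock ball along
w=dict(np.load("w3.npz")); B=ray(w,f([(329,315),(330,387)]),[22,19]); B2=ray(w,f([(232,480),(427,480)]),8);R=ray(w,f([(330,300)]),20.5)
print("dock x est:",(B[:,:2]-T)@d, (B2[:,:2]-T)@d)
E
```

```text
lateral bias [0.54 0.54 0.17 0.17 0.17 0.17 0.17 0.17 0.17 0.17 0.17 0.17 0.17 0.17
 0.17 0.17 0.17 0.17 0.54 0.54 0.54 0.54]
x of front/rear [ 29.46456813 -28.41136272]
axis offset of dock line from T-line: -132.4132096748501 95.02306669227319
dock x est: [95.02363619 71.18204658] [35.9782138  36.04517784]
```

Request:
carry_out:
  plan:
    - {"tx": 10, "ty": 2, "tz": 0, "rx": 0, "ry": 0, "rz": 0}
    - {"tx": 17, "ty": 3, "tz": 0, "rx": 0, "ry": 0, "rz": 0}
    - {"tx": 15, "ty": 3, "tz": -15, "rx": 0, "ry": 0, "rz": 0}
    - {"tx": 7, "ty": 2, "tz": -20, "rx": 0, "ry": 0, "rz": 0}
    - {"tx": 0, "ty": 0, "tz": -30, "rx": 0, "ry": 0, "rz": 0}
    - {"tx": 0, "ty": 0, "tz": -30, "rx": 0, "ry": 0, "rz": 0}
    - {"tx": 0, "ty": 0, "tz": -15, "rx": 0, "ry": 0, "rz": 0}
    - {"tx": 0, "ty": 0, "tz": -5, "rx": 0, "ry": 0, "rz": 0}
    - {"tx": 0, "ty": 0, "tz": 0, "rx": 0, "ry": 0, "rz": 0}
    - {"tx": 0, "ty": 0, "tz": 0, "rx": 0, "ry": 0, "rz": 0}

```text
time: 13.75
tool_pos: [470.2, 129.9, 16.5]
tcp_rot: [3.141, -0.001, 0.198]
contact_force: [-1.3, 0.4, 0.1]
grip_width: 91.7
finger_force: 0.0
```

Request:
carry_out:
  plan:
    - {"tx": 0, "ty": 0, "tz": 0, "rx": 0, "ry": 0, "rz": 0}
    - {"tx": 0, "ty": 0, "tz": 0, "rx": 0, "ry": 0, "rz": 0}
    - {"tx": 0, "ty": 0, "tz": 0, "rx": 0, "ry": 0, "rz": 0}
    - {"tx": 0, "ty": 0, "tz": 0, "rx": 0, "ry": 0, "rz": 0}
    - {"tx": 0, "ty": 0, "tz": 0, "rx": 0, "ry": 0, "rz": 0}
    - {"tx": 0, "ty": 0, "tz": 0, "rx": 0, "ry": 0, "rz": 0}
    - {"tx": 0, "ty": 0, "tz": 0, "rx": 0, "ry": 0, "rz": 0}
    - {"tx": 0, "ty": 0, "tz": 0, "rx": 0, "ry": 0, "rz": 0}
  gripper: 1

```text
time: 14.55
tool_pos: [469.2, 129.8, 16.1]
tcp_rot: [3.142, 0.0, 0.198]
contact_force: [-0.1, -0.1, 1.2]
grip_width: 45.7
finger_force: 30.0
```

Request:
carry_out:
  plan:
    - {"tx": 0, "ty": 0, "tz": 10, "rx": 0, "ry": 0, "rz": 0}
    - {"tx": 0, "ty": 0, "tz": 20, "rx": 0, "ry": 0, "rz": 0}
    - {"tx": 0, "ty": 0, "tz": 10, "rx": 0, "ry": 0, "rz": 0}
    - {"tx": 6, "ty": -13, "tz": 0, "rx": 0, "ry": 0, "rz": 0}
    - {"tx": 12, "ty": -25, "tz": 0, "rx": 0, "ry": 0, "rz": 0}
    - {"tx": 12, "ty": -26, "tz": 0, "rx": 0, "ry": 0, "rz": 0}
    - {"tx": 12, "ty": -26, "tz": 0, "rx": 0, "ry": 0, "rz": 0}
    - {"tx": 10, "ty": -22, "tz": 0, "rx": 0, "ry": 0, "rz": 0}
    - {"tx": 6, "ty": -12, "tz": 0, "rx": 0, "ry": 0, "rz": 0}
    - {"tx": 0, "ty": 0, "tz": 0, "rx": 0, "ry": 0, "rz": 0}
    - {"tx": 0, "ty": 0, "tz": 0, "rx": 0, "ry": 0, "rz": 0}
    - {"tx": 0, "ty": 0, "tz": 0, "rx": 0, "ry": 0, "rz": 0}

```text
time: 15.75
tool_pos: [526.5, 6.6, 55.8]
tcp_rot: [-3.141, 0.001, 0.199]
contact_force: [1.0, 0.0, -5.1]
grip_width: 45.7
finger_force: 30.0
```

Request:
carry_out:
  plan:
    - {"tx": 0, "ty": 0, "tz": -10, "rx": 0, "ry": 0, "rz": 0}
    - {"tx": 0, "ty": 0, "tz": -12, "rx": 0, "ry": 0, "rz": 0}
    - {"tx": 0, "ty": 0, "tz": -6, "rx": 0, "ry": 0, "rz": 0}
    - {"tx": 0, "ty": 0, "tz": -2, "rx": 0, "ry": 0, "rz": 0}
    - {"tx": 0, "ty": 0, "tz": 0, "rx": 0, "ry": 0, "rz": 0}
    - {"tx": 0, "ty": 0, "tz": 0, "rx": 0, "ry": 0, "rz": 0}
    - {"tx": 0, "ty": 0, "tz": 0, "rx": 0, "ry": 0, "rz": 0}
    - {"tx": 0, "ty": 0, "tz": 0, "rx": 0, "ry": 0, "rz": 0}

```text
time: 16.55
tool_pos: [527.4, 5.7, 26.4]
tcp_rot: [3.141, -0.001, 0.198]
contact_force: [-0.0, -0.3, -4.7]
grip_width: 45.4
finger_force: 30.0
```

```bash
cat >s.py <<'E'
from h import *
d=np.array([.98052,.19641]); n=np.array([-d[1],d[0]]); T=np.array([469.28,129.95])
o=bot.get_obs(); q=o["tool_pos"]; f=o["contact_force"]
print("dock x",round((q[:2]-T)@d-94.7,2),"y",round((q[:2]-T)@n+132.7,2),"z under",round(q[2]-16.1,2),"rot",o["tcp_rot"].round(4),"F along/lat/z",(f[:2]@d).round(1),(f[:2]@n).round(1),f[2].round(1),"t",o["time"],o["finger_force"])
E
python3 s.py
```

```text
dock x -62.08 y -0.57 z under 10.26 rot [ 3.1413e+00 -6.0000e-04  1.9780e-01] F along/lat/z -0.1 -0.3 -4.7 t 16.55 29.992963671684265
```

Request:
carry_out:
  plan:
    - {"tx": -0.1, "ty": 0.5, "tz": -1.2, "rx": 0, "ry": 0, "rz": 0}
    - {"tx": 0, "ty": 0, "tz": 0, "rx": 0, "ry": 0, "rz": 0}
    - {"tx": 0, "ty": 0, "tz": 0, "rx": 0, "ry": 0, "rz": 0}
    - {"tx": 2.94, "ty": 0.59, "tz": 0, "rx": 0, "ry": 0, "rz": 0}
    - {"tx": 2.94, "ty": 0.59, "tz": 0, "rx": 0, "ry": 0, "rz": 0}
    - {"tx": 1.96, "ty": 0.39, "tz": 0, "rx": 0, "ry": 0, "rz": 0}
    - {"tx": 1.96, "ty": 0.39, "tz": 0, "rx": 0, "ry": 0, "rz": 0}
    - {"tx": 1.96, "ty": 0.39, "tz": 0, "rx": 0, "ry": 0, "rz": 0}
    - {"tx": 0, "ty": 0, "tz": 0, "rx": 0, "ry": 0, "rz": 0}

```text
time: 17.45
tool_pos: [539.2, 8.6, 24.8]
tcp_rot: [3.141, -0.0, 0.198]
contact_force: [0.4, -0.2, -5.2]
grip_width: 45.5
finger_force: 30.0
```

```bash
python3 s.py
```

```text
dock x -50.01 y 0.03 z under 8.72 rot [ 3.1414e+00 -2.0000e-04  1.9790e-01] F along/lat/z 0.3 -0.3 -5.2 t 17.45 29.99283403158188
```

Request:
carry_out:
  plan:
    - {"tx": 1.96, "ty": 0.39, "tz": 0, "rx": 0, "ry": 0, "rz": 0}
    - {"tx": 1.96, "ty": 0.39, "tz": 0, "rx": 0, "ry": 0, "rz": 0}
    - {"tx": 1.96, "ty": 0.39, "tz": 0, "rx": 0, "ry": 0, "rz": 0}
    - {"tx": 1.96, "ty": 0.39, "tz": 0, "rx": 0, "ry": 0, "rz": 0}
    - {"tx": 1.96, "ty": 0.4, "tz": 0, "rx": 0, "ry": 0, "rz": 0}
    - {"tx": 0, "ty": 0, "tz": 0, "rx": 0, "ry": 0, "rz": 0}

```text
time: 18.05
tool_pos: [549.0, 10.6, 24.9]
tcp_rot: [3.141, -0.0, 0.198]
contact_force: [0.2, -0.4, -5.2]
grip_width: 45.5
finger_force: 30.0
```

```bash
python3 s.py
```

```text
dock x -39.97 y 0.02 z under 8.75 rot [ 3.1414e+00 -3.0000e-04  1.9790e-01] F along/lat/z 0.1 -0.5 -5.2 t 18.05 29.99292254447937
```

Request:
carry_out:
  plan:
    - {"tx": 1.96, "ty": 0.39, "tz": 0, "rx": 0, "ry": 0, "rz": 0}
    - {"tx": 1.96, "ty": 0.39, "tz": 0, "rx": 0, "ry": 0, "rz": 0}
    - {"tx": 1.96, "ty": 0.39, "tz": 0, "rx": 0, "ry": 0, "rz": 0}
    - {"tx": 1.96, "ty": 0.39, "tz": 0, "rx": 0, "ry": 0, "rz": 0}
    - {"tx": 1.96, "ty": 0.4, "tz": 0, "rx": 0, "ry": 0, "rz": 0}
    - {"tx": 1.96, "ty": 0.39, "tz": 0, "rx": 0, "ry": 0, "rz": 0}
    - {"tx": 1.96, "ty": 0.39, "tz": 0, "rx": 0, "ry": 0, "rz": 0}
    - {"tx": 1.96, "ty": 0.39, "tz": 0, "rx": 0, "ry": 0, "rz": 0}
    - {"tx": 1.96, "ty": 0.4, "tz": 0, "rx": 0, "ry": 0, "rz": 0}
    - {"tx": 1.96, "ty": 0.4, "tz": 0, "rx": 0, "ry": 0, "rz": 0}

```text
time: 19.05
tool_pos: [569.0, 14.5, 25.3]
tcp_rot: [3.141, -0.001, 0.198]
contact_force: [-1.2, -0.7, 0.0]
grip_width: 46.0
finger_force: 30.0
```

```bash
python3 s.py
```

```text
dock x -19.64 y -0.07 z under 9.16 rot [ 3.1412e+00 -1.3000e-03  1.9770e-01] F along/lat/z -1.3 -0.5 0.0 t 19.05 29.994124174118042
```

Request:
carry_out:
  plan:
    - {"tx": 1.96, "ty": 0.39, "tz": 0, "rx": 0, "ry": 0, "rz": 0}
    - {"tx": 1.96, "ty": 0.39, "tz": 0, "rx": 0, "ry": 0, "rz": 0}
    - {"tx": 1.96, "ty": 0.39, "tz": 0, "rx": 0, "ry": 0, "rz": 0}
    - {"tx": 1.96, "ty": 0.39, "tz": 0, "rx": 0, "ry": 0, "rz": 0}
    - {"tx": 1.96, "ty": 0.4, "tz": 0, "rx": 0, "ry": 0, "rz": 0}
    - {"tx": 1.96, "ty": 0.39, "tz": 0, "rx": 0, "ry": 0, "rz": 0}
    - {"tx": 1.96, "ty": 0.39, "tz": 0, "rx": 0, "ry": 0, "rz": 0}
    - {"tx": 1.96, "ty": 0.39, "tz": 0, "rx": 0, "ry": 0, "rz": 0}
    - {"tx": 0, "ty": 0, "tz": 0, "rx": 0, "ry": 0, "rz": 0}

```text
time: 19.95
tool_pos: [585.2, 17.7, 25.0]
tcp_rot: [3.141, -0.002, 0.198]
contact_force: [2.6, 0.6, -2.4]
grip_width: 45.5
finger_force: 30.0
```

```bash
python3 s.py
```

```text
dock x -3.1 y -0.15 z under 8.88 rot [ 3.141e+00 -2.300e-03  1.978e-01] F along/lat/z 2.7 0.1 -2.4 t 19.95 29.993446469306946
```

Request:
carry_out:
  plan:
    - {"tx": 0.98, "ty": 0.2, "tz": 0, "rx": 0, "ry": 0, "rz": 0}
    - {"tx": 0.98, "ty": 0.2, "tz": 0, "rx": 0, "ry": 0, "rz": 0}
    - {"tx": 0, "ty": 0, "tz": 0, "rx": 0, "ry": 0, "rz": 0}
    - {"tx": 0, "ty": 0, "tz": 0, "rx": 0, "ry": 0, "rz": 0}

```text
time: 20.35
tool_pos: [585.9, 18.1, 24.6]
tcp_rot: [-3.142, 0.0, 0.198]
contact_force: [1.8, 0.3, -3.9]
grip_width: 45.4
finger_force: 30.0
```

```bash
python3 s.py
```

```text
dock x -2.33 y 0.1 z under 8.54 rot [-3.1416e+00  1.0000e-04  1.9780e-01] F along/lat/z 1.8 -0.1 -3.9 t 20.35 29.99319076538086
```

Request:
carry_out:
  plan:
    - {"tx": 0.98, "ty": 0.2, "tz": 0, "rx": 0, "ry": 0, "rz": 0}
    - {"tx": 0, "ty": 0, "tz": 0, "rx": 0, "ry": 0, "rz": 0}
    - {"tx": 0, "ty": 0, "tz": 0, "rx": 0, "ry": 0, "rz": 0}

```text
time: 20.65
tool_pos: [586.5, 18.3, 24.6]
tcp_rot: [-3.141, 0.001, 0.198]
contact_force: [0.5, -0.3, -4.2]
grip_width: 45.5
finger_force: 30.0
```

```bash
python3 s.py
```

```text
dock x -1.7 y 0.17 z under 8.47 rot [-3.1414e+00  9.0000e-04  1.9780e-01] F along/lat/z 0.4 -0.4 -4.2 t 20.65 29.99291628599167
```

Request:
carry_out:
  plan:
    - {"tx": 0.98, "ty": 0.2, "tz": 0, "rx": 0, "ry": 0, "rz": 0}
    - {"tx": 0, "ty": 0, "tz": 0, "rx": 0, "ry": 0, "rz": 0}
    - {"tx": 0, "ty": 0, "tz": 0, "rx": 0, "ry": 0, "rz": 0}

```text
time: 20.95
tool_pos: [587.6, 18.4, 24.6]
tcp_rot: [-3.142, 0.001, 0.198]
contact_force: [0.9, 0.1, -4.3]
grip_width: 45.7
finger_force: 30.0
```

```bash
python3 s.py
```

```text
dock x -0.63 y 0.11 z under 8.55 rot [-3.1415e+00  7.0000e-04  1.9780e-01] F along/lat/z 0.9 -0.1 -4.3 t 20.95 29.99274641275406
```

Request:
carry_out:
  plan:
    - {"tx": 0.98, "ty": 0.2, "tz": 0, "rx": 0, "ry": 0, "rz": 0}
    - {"tx": 0, "ty": 0, "tz": 0, "rx": 0, "ry": 0, "rz": 0}
    - {"tx": 0, "ty": 0, "tz": 0, "rx": 0, "ry": 0, "rz": 0}

```text
time: 21.25
tool_pos: [588.8, 18.6, 24.8]
tcp_rot: [3.142, 0.0, 0.198]
contact_force: [0.3, 0.9, -6.0]
grip_width: 45.8
finger_force: 30.0
```

```bash
python3 s.py
```

```text
dock x 0.65 y 0.09 z under 8.74 rot [3.1415e+00 1.0000e-04 1.9780e-01] F along/lat/z 0.4 0.8 -6.0 t 21.25 29.99276340007782
```

Request:
carry_out:
  plan:
    - {"tx": 0.69, "ty": 0.14, "tz": 0, "rx": 0, "ry": 0, "rz": 0}
    - {"tx": 0, "ty": 0, "tz": 0, "rx": 0, "ry": 0, "rz": 0}
    - {"tx": 0, "ty": 0, "tz": 0, "rx": 0, "ry": 0, "rz": 0}

```text
time: 21.55
tool_pos: [589.3, 18.8, 24.8]
tcp_rot: [-3.142, 0.001, 0.198]
contact_force: [-1.1, 0.3, -4.9]
grip_width: 45.7
finger_force: 30.0
```

```bash
python3 s.py
```

```text
dock x 1.12 y 0.12 z under 8.67 rot [-3.1415e+00  6.0000e-04  1.9780e-01] F along/lat/z -1.0 0.5 -4.9 t 21.55 29.991462528705597
```

Request:
carry_out:
  plan:
    - {"tx": 0.69, "ty": 0.14, "tz": 0, "rx": 0, "ry": 0, "rz": 0}
    - {"tx": 0, "ty": 0, "tz": 0, "rx": 0, "ry": 0, "rz": 0}
    - {"tx": 0, "ty": 0, "tz": 0, "rx": 0, "ry": 0, "rz": 0}

```text
time: 21.85
tool_pos: [589.2, 18.8, 24.6]
tcp_rot: [-3.141, 0.002, 0.198]
contact_force: [-5.8, -1.0, -3.0]
grip_width: 45.6
finger_force: 30.0
```

```bash
python3 s.py
```

```text
dock x 1.11 y 0.2 z under 8.48 rot [-3.1413e+00  2.1000e-03  1.9770e-01] F along/lat/z -5.9 0.1 -3.0 t 21.85 29.98845934867859
```

Request:
carry_out:
  plan:
    - {"tx": -0.98, "ty": -0.2, "tz": 0, "rx": 0, "ry": 0, "rz": 0}
    - {"tx": -0.69, "ty": -0.14, "tz": -0.5, "rx": 0, "ry": 0, "rz": 0}
    - {"tx": 0, "ty": 0, "tz": 0, "rx": 0, "ry": 0, "rz": 0}
    - {"tx": 0, "ty": 0, "tz": 0, "rx": 0, "ry": 0, "rz": 0}

```text
time: 22.25
tool_pos: [589.2, 18.6, 24.6]
tcp_rot: [3.141, -0.001, 0.198]
contact_force: [-1.0, -0.6, -4.9]
grip_width: 45.3
finger_force: 30.0
```

```bash
python3 s.py
```

```text
dock x 1.0 y -0.06 z under 8.47 rot [ 3.1412e+00 -1.4000e-03  1.9780e-01] F along/lat/z -1.1 -0.4 -4.9 t 22.25 29.992937743663788
```

Request:
carry_out:
  plan:
    - {"tx": 0, "ty": 0, "tz": 0, "rx": 0, "ry": 0, "rz": 0}
    - {"tx": 0, "ty": 0, "tz": 0, "rx": 0, "ry": 0, "rz": 0}
    - {"tx": 0, "ty": 0, "tz": 0, "rx": 0, "ry": 0, "rz": 0}
    - {"tx": 0, "ty": 0, "tz": 0, "rx": 0, "ry": 0, "rz": 0}
    - {"tx": 0, "ty": 0, "tz": 0, "rx": 0, "ry": 0, "rz": 0}
    - {"tx": 0, "ty": 0, "tz": 0, "rx": 0, "ry": 0, "rz": 0}
  gripper: 0

```text
time: 22.85
tool_pos: [588.6, 18.5, 24.4]
tcp_rot: [3.141, -0.0, 0.198]
contact_force: [-0.9, -0.4, 0.2]
grip_width: 88.3
finger_force: 0.0
```

Request:
carry_out:
  plan:
    - {"tx": 0, "ty": 0, "tz": 20, "rx": 0, "ry": 0, "rz": 0}
    - {"tx": 0, "ty": 0, "tz": 30, "rx": 0, "ry": 0, "rz": 0}
    - {"tx": 0, "ty": 0, "tz": 30, "rx": 0, "ry": 0, "rz": 0}
    - {"tx": -25, "ty": -5, "tz": 20, "rx": 0, "ry": 0, "rz": 0}
    - {"tx": -25, "ty": -5, "tz": 0, "rx": 0, "ry": 0, "rz": 0}
    - {"tx": -10, "ty": -2, "tz": 0, "rx": 0, "ry": 0, "rz": 0}
    - {"tx": 0, "ty": 0, "tz": 0, "rx": 0, "ry": 0, "rz": 0}
    - {"tx": 0, "ty": 0, "tz": 0, "rx": 0, "ry": 0, "rz": 0}

```text
time: 23.65
tool_pos: [529.2, 6.6, 124.2]
tcp_rot: [3.142, -0.0, 0.198]
contact_force: [-0.9, 0.3, 0.5]
grip_width: 92.2
finger_force: 0.0
```

```bash
python3 s.py; python3 - <<'E'
from h import *
im=bot.capture("wrist"); m=bot.camera_model("wrist")
hsv=cv2.cvtColor(im,cv2.COLOR_RGB2HSV); k=cv2.inRange(hsv,(22,120,100),(35,255,255))
k=k[:220]; n,_,st,ce=cv2.connectedComponentsWithStats(k); print([(s.tolist(),c.round(1).tolist()) for s,c in zip(st[1:],ce[1:]) if s[4]>150])
cv2.imwrite("pics/w5c.png",cv2.resize(im[0:250,190:460],None,fx=2.4,fy=2.4,interpolation=cv2.INTER_CUBIC)[:,:,::-1]); np.savez("w5.npz",**m)
E
```

```text
dock x -60.14 y -0.04 z under 108.06 rot [ 3.1415e+00 -4.0000e-04  1.9750e-01] F along/lat/z -0.9 0.5 0.5 t 23.65 0.0
[([275, 0, 107, 79, 3465], [328.7, 46.3]), ([294, 121, 68, 31, 1844], [327.7, 135.9])]
```

View pics/w5c.png

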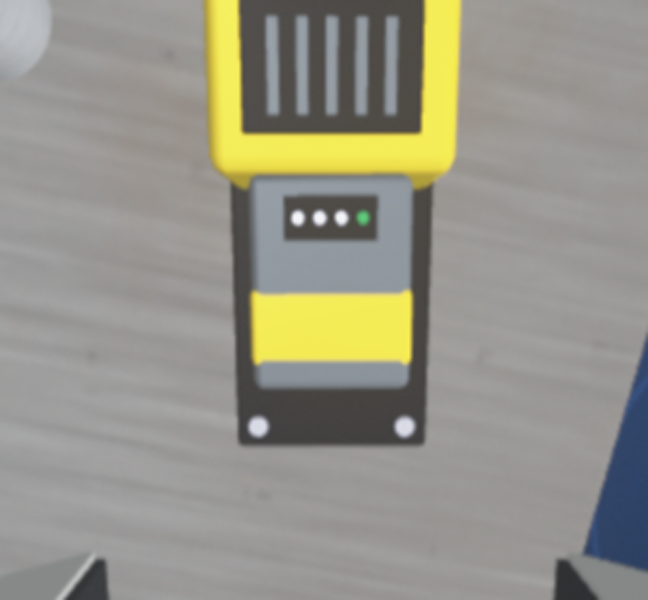

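The pack sits against the housing on the rail axis (band 252–412 at row 328, front edge at row 176) and the open gripper is clear. I'm handing in.

```bash
python3 -c "
from plant import bot
print(bot.close_job())"
```

```text
the job is handed in; nothing more can be done
None
```

I slid the yellow-banded pack home on the dock rail to the housing stop, backed it off slightly, let go and handed the job in at about 24 s; I inferred that the catch had snapped in from the push force and the last picture, and the hand-in gave no verdict.

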